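Load a culture dish into a dish reader and start it

TASK

A covered culture dish lies ready in the tray of the dish reader. Press down the tray's release button and, keeping it held down all the way, push the tray away from you into the reader as far as its end stop; then let the button spring back up so that the tray is locked there, and finally press the round start key on the reader's left side and let it go. Only press and push with the fingertips: do not touch the dish, which has to ride along in its ring, do not press the start key before the tray is home, and leave everything standing round the reader where it is.

Things in the scene. Friction and masses are not known exactly. Their poses are not given: they have to be found in the camera images.
- reader: Dish reader, fixed. Origin on the worktop. Its +x is the push-in direction (away from the robot, yaw within 0.5), +y its left. Grey base x -165 to +185 mm, 132 mm wide; white hood x +63 to +187, 152 mm wide, top z 98 mm, open to the front below z 62 mm, where the dish goes in. Left flank: white pod 70 x 64 mm centred at x +28, y +96, top z 30 mm, with the start key.
- tray (a joint): Travel of the tray along the reader's +x (m): 0 = out, locked, as it starts; 0.110 = hard end stop. Aluminium plate 207 x 104 mm, top z 36 mm, slides with 2 to 3 N. Locked (1 mm play) while the release button is less than 4.5 mm down; let up on the way, the button snaps into the next of the gaps, 10 mm apart. From 0.1085 on it can come up in the last gap: locked home.
- release (a joint): How far the release button is pressed (m): 0 = up, 0.008 = fully down; from 0.0045 on the lock is free. Its spring takes 2 N to start, 5 N fully down. Press before pushing: side load makes the lock bind. It sits on the tray, at the end nearest the robot.
- release_top (a point): Centre of the top of the release button (moves with the tray and with the button; 50 mm above the worktop when up, 42 mm fully down). The button is a grey ribbed pad, 28 mm along the push direction, 24 mm wide, standing 14 mm above the tray plate when up and 6 mm when fully down.
- thumb_face (a point): Point on the upright face, towards the robot, of the black thumb block on the tray (92 mm wide, 26 mm deep, top z 60 mm). The face lies 16 mm ahead (reader's +x) of the button's centre, so a fingertip that holds the button down can push against it. The point is at mid width, 50 mm above the worktop, and moves with the tray.
- dish_ring (a point): Centre of the floor of the white locating ring on the tray, 36 mm above the worktop, 132 mm ahead of the release button; the ring's inner diameter is 95 mm and it is 6 mm high. It moves with the tray; its axes are the reader's.
- dish: The covered culture dish in the ring, white translucent, 91 mm across, 15 mm high, loose; origin at the centre of its underside. Not to be touched.
- start_key (a joint): How far the start key is pressed, in m: 0 = up, 0.005 = fully down; it counts as pressed from 0.0035 on. Springs back; about 4 N fully down.
- start_key_top (a point): Centre of the top of the round white start key (20 mm across, in a grey round collar 36 mm across), on the pod at the reader's left; 51 mm above the worktop when up, standing 9 mm above its collar.
- next_dish: A second covered dish, 91 mm across, 15 mm high, on the worktop at the right of the tray; origin at the centre of its underside. Leave it.
- blue_cap_bottle: Small white bottle with blue cap, 38 mm across, 52 mm high, loose beside the reader; origin at the centre of its underside. Leave it.
- timer: White lab timer, 24 x 66 x 62 mm, loose beside the reader; origin at the centre of its underside. Leave it.
- small_vial: Small vial with white cap, 23 mm across, 46 mm high, loose beside the reader; origin at the centre of its underside. Leave it.
- amber_vial: Small amber vial with red cap, 23 mm across, 46 mm high, loose at the right of the hood; origin at the centre of its underside. Leave it.

How it is judged:
By the outcome, as a careful person would: the job done as asked, in the order asked, and still so for the second after the job is handed in, with the robot touching nothing.
It also fails if it takes over 40 s, if anything falls off the work surface, if the arm or the gripper's body presses on something with over 40 N, if the wrist force passes 120 N, or if a joint passes its speed limit or range.

ROBOT

A 6-joint arm with a two-finger parallel gripper is mounted at the origin on a cart in front of the work surface, level with it; the furniture and walls round the work are solid. World frame = base frame: x ahead of the robot, y to its left, z up, the work surface at z = 0. Lengths are in m, angles in rad, forces in N, time in s.
With the tool pointing down it reaches from about 0.25 to 0.725 m from the base axis. Payload 4 kg.
Tool frame: the origin (TCP) lies between the finger pads; the fingertips stand 11 mm ahead of it and the grasp point (between the pads) lies 8 mm behind it; z points along the fingers, y is the line along which they close (so a half turn about z gives the same grasp; the last joint's range is limited). The gripper opens to 85 mm and grips with 20 to 120 N. Pads are 22 mm wide; open, the fingers measure 114 mm over their backs; the gripper's body (76 mm by 85 mm) begins 54 mm behind the grasp point. The pads swing forward as they close: fully open they stand 13 mm farther back than shut.
Start: joints at [-1.341, 0.241, 0.005, 1.335, 0, 1.571], TCP at [0.114, -0.487, 0.242] pointing down, gripper open.
Joint ranges: [-2.72, 2.72], [-1.05, 1.87], [-1.09, 1.28], [-1.99, 2.15], [-1.42, 1.44], [-3.14, 3.14]. Speed limits (rad/s): [2.79, 2.79, 3.14, 3.14, 3.14, 3.14].

INTERFACE

Orientations are given as a unit quaternion [x, y, z, w].
In Python, from cell import arm, vision, workorder gives the robot as it stands. The module is installed in compiled form; this text tells all that it offers.
- The arm moves only by the tool arm_command, never from a script. Its argument "commands" is a list of rows, each an object with "grip": the opening, from 0 (shut) to 1 (fully open); "slide": the shift along the world's x, y, z in m, a list of three; "roll": the turn about the world's z in degrees. A call has exactly 10 rows; each row shifts and turns the commanded pose from where the row before left it; what a row does not reach is not made up. A row lasts 1/12 s, in which the tool goes at most 41.7 mm and 7.16 degrees, less where a joint would pass 70% of its speed; a pose out of reach is approached as far as the arm can. A call is refused whole if a number of a shift passes 0.0417 or a number of a turn 7.16, either way. A call with a gripper value outside its range is refused whole. The fingers move at their own pace and stop on an object; "squeeze" is the grip in N (left out, the last holds). Time passes only in rows, so rows that do not move let the fingers close, or fill a call up. It gives the time, the measured TCP pose, the force, the opening and the grip force at its end, in the units of the state.
- arm.get_obs(): the state, without advancing time (a new reading comes with each control period).
- vision.get_image(name): name is "side" or "top"; returns a dict with "pixels" (420x560x3 uint8, red, green, blue), "fx", "fy", "cx", "cy" (pixels), "R" (3x3) and "t" (3): a world point X has camera coordinates R X + t. Camera axes: x right, y down, z forward; pixel columns grow to the right and rows downward; lengths in m; the calibration is good to about 2 mm. A picture is of the moment at which its call begins. There is no depth.
- workorder.finish_job(): hands the job in; it is judged then, once.
The state is a dict: "clock": time; "q": joint angles; "joint_vel": joint speeds; "joint_efforts": joint torques, N m; "position": TCP position; "orientation": TCP orientation; "force": force on the tool from outside, world axes, zero at the start; "moment": the same for the moment, N m; "width": finger opening in m; "grip_force": force on a finger pad.
Only numpy, scipy, OpenCV 4.12 (cv2) and the standard library are available. Lean on these libraries where they do the work, as an engineer would, in place of code of your own. Each camera call takes 0.05 s, during which the arm holds its last target. There are 200 camera calls.

## Working session

There is one attempt and no reset: what is moved stays moved. The work goes in short steps, Python scripts to look and compute and a tool call to move; the robot and the scene stay as the last step left them, time stands still between calls to the robot, and variables do not carry over. Pictures are saved under pics/ and viewed, at most 10 in all, crops included, and the job is handed in when it is done.

Besides the shell and the picture viewer there is one more tool, called after ">>>" as a command line: name --argument value ..., lists and objects as JSON in quotes. arm_command: Moves the arm, as the interface text tells. Its arguments: {"type":"object","properties":{"commands":{"type":"array","items":{"type":"object","properties":{"grip":{"type":"number"},"slide":{"type":"array","items":{"type":"number"}},"roll":{"type":"number"}}}},"squeeze":{"type":"number"}},"required":["commands"]}

```bash
mkdir -p pics; cat > h.py <<'E'
import numpy as np,cv2
from cell import arm,vision,workorder
def snap(n,f):
    d=vision.get_image(n); cv2.imwrite(f,cv2.cvtColor(np.array(d['pixels']),cv2.COLOR_RGB2BGR)); return d
def onplane(d,u,v,z):
    R=np.array(d['R']);t=np.array(d['t']);c=-R.T@t
    r=R.T@np.array([(u-d['cx'])/d['fx'],(v-d['cy'])/d['fy'],1]); return c+r*(z-c[2])/r[2]
def proj(d,X):
    p=np.array(d['R'])@np.array(X)+np.array(d['t']); return [d['fx']*p[0]/p[2]+d['cx'],d['fy']*p[1]/p[2]+d['cy']]
def tri(ds,ps):
    A=[];b=[]
    for d,(u,v) in zip(ds,ps):
        R=np.array(d['R']);t=np.array(d['t']);x=(u-d['cx'])/d['fx'];y=(v-d['cy'])/d['fy']
        A+= [R[0]-x*R[2],R[1]-y*R[2]]; b+=[x*t[2]-t[0],y*t[2]-t[1]]
    return np.linalg.lstsq(np.array(A),np.array(b),rcond=None)[0]
E
python3 - <<'E'
from h import *
import pickle
D={n:snap(n,f'pics/{n}1.png') for n in('top','side')}
pickle.dump(D,open('D.pkl','wb'))
for n in D: print(n,D[n]['fx'],-np.array(D[n]['R']).T@np.array(D[n]['t']),D[n]['R'])
print(arm.get_obs())
E
```

```text
top 517.6703597711004 [0.49208545 0.061079   1.09650288] [[-0.00794149 -0.99970555  0.02292915]
 [-0.99002285  0.00463449 -0.14083066]
 [ 0.14068293 -0.02381879 -0.98976814]]
side 517.2838103215632 [ 0.50884092 -0.91916774  0.49335912] [[ 0.99502977 -0.09931884  0.00717849]
 [-0.03373968 -0.40409071 -0.91409646]
 [ 0.09368776  0.90931098 -0.40543327]]
{'clock': 0.1, 'q': array([-1.34099759e+00,  2.41361901e-01,  3.86048356e-03,  1.33522601e+00,
       -3.16727496e-05,  1.57076949e+00]), 'joint_vel': array([-5.45929716e-05, -2.57158285e-03,  3.69079184e-03, -1.88972730e-03,
        4.99234836e-04,  1.28800426e-03]), 'joint_efforts': array([ 2.25124727e-04, -3.73138332e+01,  2.53010023e+01,  1.09108578e-02,
        1.36689746e-05,  1.32848506e-06]), 'position': array([ 0.11375545, -0.48631829,  0.24149045]), 'orientation': array([ 9.93404323e-01,  1.14660011e-01, -1.26415978e-04, -9.57367281e-04]), 'force': array([ 0.50989983,  0.50112282, -0.04030665]), 'moment': array([ 0.01863642, -0.01282388, -0.01215222]), 'grip_force': 0.0, 'width': 0.08550779044226799}
```

View pics/top1.png

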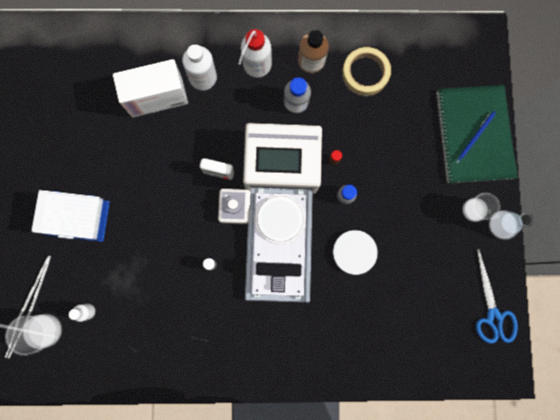

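View pics/side1.png

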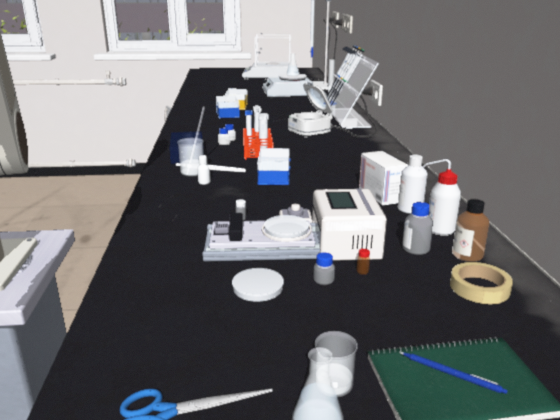

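Top view: the button is near (278,284), the thumb block (278,269), the dish (280,219) and the start key (233,204). In the side view the block is near (237,225). I'll zoom in on both.

```bash
python3 - <<'E'
import cv2
a=cv2.imread('pics/top1.png')[180:310,190:330]; cv2.imwrite('pics/c1.png',cv2.resize(a,None,fx=4.5,fy=4.5,interpolation=cv2.INTER_CUBIC))
a=cv2.imread('pics/side1.png')[180:270,195:335]; cv2.imwrite('pics/c2.png',cv2.resize(a,None,fx=5,fy=5,interpolation=cv2.INTER_CUBIC))
E
```

```text
(no output)
```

View pics/c1.png

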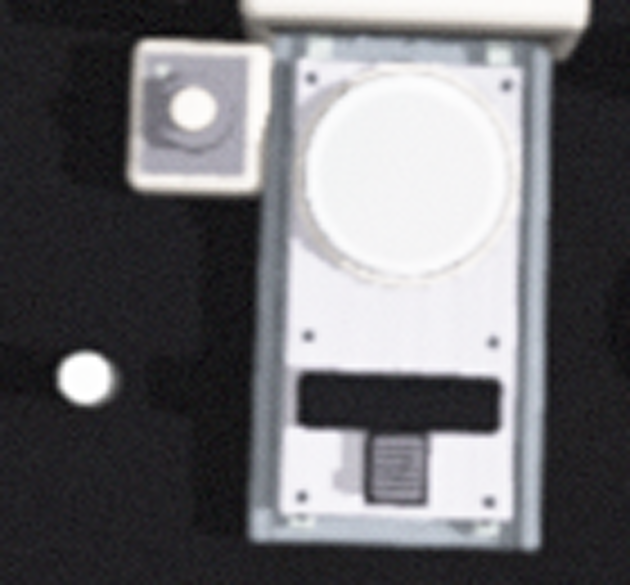

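View pics/c2.png

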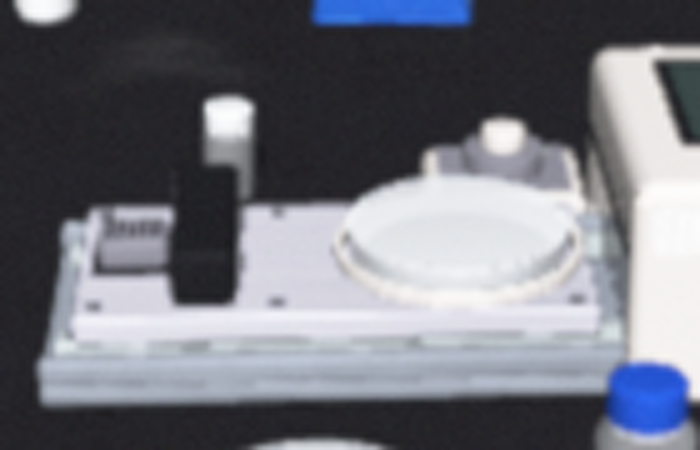

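```bash
python3 - <<'E'
from h import *
import pickle
D=pickle.load(open('D.pkl','rb'));T,S=D['top'],D['side']
t=lambda u,v:(190+(u+.5)/4.5-.5,180+(v+.5)/4.5-.5)
s=lambda u,v:(195+(u+.5)/5-.5,180+(v+.5)/5-.5)
print('btn',tri([T,S],[t(397,466),s(136,224)]),onplane(T,*t(397,466),.05))
print('key',tri([T,S],[t(193,108),s(502,130)]),onplane(T,*t(193,108),.051))
print('dish',onplane(T,*t(406,172),.051))
for n,p in dict(ll=(281,513),lr=(517,519),ul=(298,58),ur=(522,67)).items(): print(n,onplane(T,*t(*p),.036))
for n,p in dict(ll=(300,428),lr=(497,430),ul=(302,374),ur=(500,379)).items(): print('blk',n,onplane(T,*t(*p),.060))
for n,p in dict(sl=(308,336),sr=(493,342),fl=(301,497),fr=(489,502),bl=(311,78),br=(506,85)).items(): print(n,onplane(T,*t(*p),.036))
print('vial',onplane(T,*t(86,378),.046))
E
```

```text
btn [0.48093672 0.03766219 0.05276315] [0.48040772 0.03758805 0.05      ]
key [0.64143364 0.12872493 0.05035767] [0.64131235 0.12868509 0.051     ]
dish [0.61165985 0.03250872 0.051     ]
ll [0.45984869 0.08945823 0.036     ]
lr [ 0.456276   -0.01645865  0.036     ]
ul [0.66650635 0.08144824 0.036     ]
ur [ 0.66186507 -0.02188618  0.036     ]
blk ll [0.49741582 0.08042138 0.06      ]
blk lr [ 0.49586121 -0.00645197  0.06      ]
blk ul [0.52105349 0.07949023 0.06      ]
blk ur [ 0.51821358 -0.00809337  0.06      ]
sl [0.53882368 0.07716223 0.036     ]
sr [ 0.53552851 -0.00674946  0.036     ]
fl [0.46685059 0.08048285 0.036     ]
fr [ 0.4639155  -0.00396791  0.036     ]
bl [0.6571518  0.07548508 0.036     ]
br [ 0.65349233 -0.0143675   0.036     ]
vial [0.52037276 0.17619898 0.046     ]
```

>>> arm_command --commands '[{"grip": 0, "slide": [0.023, 0.033, 0], "roll": -5.1}, {"grip": 0, "slide": [0.023, 0.033, 0], "roll": -5.1}, {"grip": 0, "slide": [0.023, 0.033, 0], "roll": -5.1}, {"grip": 0, "slide": [0.023, 0.033, 0], "roll": 0}, {"grip": 0, "slide": [0.023, 0.033, 0], "roll": 0}, {"grip": 0, "slide": [0.023, 0.033, 0], "roll": 0}, {"grip": 0, "slide": [0.023, 0.033, 0], "roll": 0}, {"grip": 0, "slide": [0.023, 0.033, 0], "roll": 0}, {"grip": 0, "slide": [0.023, 0.033, 0], "roll": 0}, {"grip": 0, "slide": [0.023, 0.033, 0], "roll": 0}]'

```text
clock: 0.93
position: [0.3443, -0.1549, 0.2422]
orientation: [1.0, -0.019, -0.0, 0.0]
force: [1.6, -1.1, -0.6]
width: 0.0001
grip_force: 0.0
```

>>> arm_command --commands '[{"grip": 0, "slide": [0.023, 0.032, 0], "roll": 0}, {"grip": 0, "slide": [0.023, 0.032, 0], "roll": 0}, {"grip": 0, "slide": [0.023, 0.032, 0], "roll": 0}, {"grip": 0, "slide": [0.023, 0.032, 0], "roll": 0}, {"grip": 0, "slide": [0.023, 0.032, 0], "roll": 0}, {"grip": 0, "slide": [0.023, 0.032, 0], "roll": 0}, {"grip": 0, "slide": [0, 0, -0.038], "roll": 0}, {"grip": 0, "slide": [0, 0, -0.038], "roll": 0}, {"grip": 0, "slide": [0, 0, -0.038], "roll": 0}, {"grip": 0, "slide": [0, 0, -0.038], "roll": 0}]'

```text
clock: 1.77
position: [0.4814, 0.0068, 0.0886]
orientation: [1.0, 0.001, -0.0, -0.011]
force: [0.2, 0.6, -0.8]
width: -0.0001
grip_force: 0.0
```

```bash
python3 - <<'E'
from h import *
t=snap('top','pics/t2.png');s=snap('side','pics/s2.png')
p=arm.get_obs()['position'];print(p,arm.get_obs()['force'])
tip=p-[0,0,.011]
for d in(t,s):print(proj(d,tip))
a=cv2.imread('pics/t2.png')[200:310,200:340];b=cv2.imread('pics/s2.png')[160:270,180:320]
cv2.imwrite('pics/c3.png',cv2.resize(np.hstack([a,b]),None,fx=2.8,fy=2.8*1.5/1.5,interpolation=cv2.INTER_CUBIC))
E
```

```text
[0.47556351 0.00659891 0.0843316 ] [-1.04061772 -0.94641809  0.6642545 ]
[np.float64(293.9743452931867), np.float64(285.67530936442654)]
[np.float64(218.17653174607892), np.float64(221.60710620591715)]
```

View pics/c3.png

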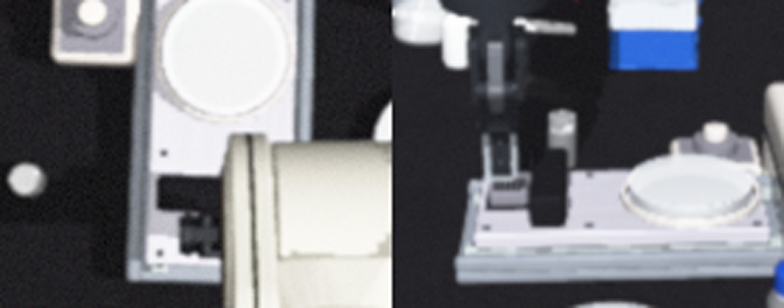

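The view shows the tip right of the button and short of its target: the rows were speed-limited. I'll shift left and let it settle.

>>> arm_command --commands '[{"grip": 0, "slide": [0.002, 0.01, 0], "roll": 0}, {"grip": 0, "slide": [0.002, 0.01, 0], "roll": 0}, {"grip": 0, "slide": [0.002, 0.01, 0], "roll": 0}, {"grip": 0, "slide": [0, 0, 0], "roll": 0}, {"grip": 0, "slide": [0, 0, 0], "roll": 0}, {"grip": 0, "slide": [0, 0, 0], "roll": 0}, {"grip": 0, "slide": [0, 0, 0], "roll": 0}, {"grip": 0, "slide": [0, 0, 0], "roll": 0}, {"grip": 0, "slide": [0, 0, 0], "roll": 0}, {"grip": 0, "slide": [0, 0, 0], "roll": 0}]'

```text
clock: 2.7
position: [0.4877, 0.0206, 0.0903]
orientation: [1.0, 0.011, -0.0, -0.018]
force: [-0.0, 0.2, 0.2]
width: -0.0001
grip_force: 0.0
```

```bash
python3 - <<'E'
from h import *
o=arm.get_obs();print({k:np.round(o[k],4) for k in o})
E
```

```text
{'clock': np.float64(2.7), 'q': array([ 0.0209,  0.3418, -0.2798,  0.9496,  0.0354,  3.1406]), 'joint_vel': array([-0.0005,  0.0018, -0.0002, -0.0022,  0.0002, -0.0016]), 'joint_efforts': array([ 1.09000e-02, -3.82074e+01,  2.13558e+01,  4.50000e-03,
        1.15100e-01, -0.00000e+00]), 'position': array([0.4877, 0.0206, 0.0903]), 'orientation': array([ 9.998e-01,  1.090e-02, -4.000e-04, -1.770e-02]), 'force': array([-0.0261,  0.2281,  0.2427]), 'moment': array([-0.0485, -0.0028,  0.0002]), 'grip_force': np.float64(0.0), 'width': np.float64(-0.0001)}
```

Joint 6 sits at its limit (3.14), so that pose can't be reached. I'll turn the gripper half a turn the other way, which gives the same tip shape.

>>> arm_command --commands '[{"grip": 0, "slide": [0, 0, 0.03], "roll": 7.1}, {"grip": 0, "slide": [0, 0, 0], "roll": 7.1}, {"grip": 0, "slide": [0, 0, 0], "roll": 7.1}, {"grip": 0, "slide": [0, 0, 0], "roll": 7.1}, {"grip": 0, "slide": [0, 0, 0], "roll": 7.1}, {"grip": 0, "slide": [0, 0, 0], "roll": 7.1}, {"grip": 0, "slide": [0, 0, 0], "roll": 7.1}, {"grip": 0, "slide": [0, 0, 0], "roll": 7.1}, {"grip": 0, "slide": [0, 0, 0], "roll": 7.1}, {"grip": 0, "slide": [0, 0, 0], "roll": 7.1}]'

```text
clock: 3.53
position: [0.4877, 0.0206, 0.1202]
orientation: [0.806, 0.592, -0.011, -0.014]
force: [-0.7, 0.5, -1.0]
width: 0.0
grip_force: 0.0
```

>>> arm_command --commands '[{"grip": 0, "slide": [0, 0, 0], "roll": 7.1}, {"grip": 0, "slide": [0, 0, 0], "roll": 7.1}, {"grip": 0, "slide": [0, 0, 0], "roll": 7.1}, {"grip": 0, "slide": [0, 0, 0], "roll": 7.1}, {"grip": 0, "slide": [0, 0, 0], "roll": 7.1}, {"grip": 0, "slide": [0, 0, 0], "roll": 7.1}, {"grip": 0, "slide": [0, 0, 0], "roll": 7.1}, {"grip": 0, "slide": [0, 0, 0], "roll": 7.1}, {"grip": 0, "slide": [0, 0, 0], "roll": 7.1}, {"grip": 0, "slide": [0, 0, 0], "roll": 7.1}]'

```text
clock: 4.37
position: [0.4877, 0.0206, 0.1202]
orientation: [0.312, 0.95, -0.017, -0.006]
force: [-0.5, -0.4, -0.7]
width: -0.0002
grip_force: 0.0
```

>>> arm_command --commands '[{"grip": 0, "slide": [0, 0, 0], "roll": 7.1}, {"grip": 0, "slide": [0, 0, 0], "roll": 7.1}, {"grip": 0, "slide": [0, 0, 0], "roll": 7.1}, {"grip": 0, "slide": [0, 0, 0], "roll": 7.1}, {"grip": 0, "slide": [0, 0, 0], "roll": 0}, {"grip": 0, "slide": [0, 0, 0], "roll": 0}, {"grip": 0, "slide": [0, 0, 0], "roll": 0}, {"grip": 0, "slide": [0, 0, 0], "roll": 0}, {"grip": 0, "slide": [0, 0, 0], "roll": 0}, {"grip": 0, "slide": [0, 0, 0], "roll": 0}]'

```text
clock: 5.2
position: [0.4879, 0.0206, 0.1203]
orientation: [0.073, 0.997, -0.018, -0.001]
force: [0.4, -0.1, 0.2]
width: 0.0
grip_force: 0.0
```

>>> arm_command --commands '[{"grip": 0, "slide": [-0.0045, 0.017, 0], "roll": 6.3}, {"grip": 0, "slide": [0, 0, 0], "roll": 0}, {"grip": 0, "slide": [0, 0, -0.014], "roll": 0}, {"grip": 0, "slide": [0, 0, -0.01], "roll": 0}, {"grip": 0, "slide": [0, 0, -0.01], "roll": 0}, {"grip": 0, "slide": [0, 0, -0.01], "roll": 0}, {"grip": 0, "slide": [0, 0, -0.008], "roll": 0}, {"grip": 0, "slide": [0, 0, 0], "roll": 0}, {"grip": 0, "slide": [0, 0, 0], "roll": 0}, {"grip": 0, "slide": [0, 0, 0], "roll": 0}]'

```text
clock: 6.03
position: [0.4836, 0.0376, 0.0684]
orientation: [0.018, 1.0, -0.018, -0.0]
force: [0.9, -0.5, 1.4]
width: 0.0003
grip_force: 0.0
```

```bash
python3 - <<'E'
from h import *
t=snap('top','pics/t3.png');s=snap('side','pics/s3.png')
o=arm.get_obs();p=o['position'];print(p,o['force'],o['q'])
a=cv2.imread('pics/t3.png')[220:310,220:320];b=cv2.imread('pics/s3.png')[180:270,190:290]
cv2.imwrite('pics/c4.png',cv2.resize(np.hstack([a,b]),None,fx=4,fy=4,interpolation=cv2.INTER_CUBIC))
E
```

```text
[0.4838922  0.03766848 0.06885853] [-0.00817125  0.17786807  0.52799162] [ 0.09887005  0.36559734 -0.31095937  0.89755977 -0.03515262  0.13456644]
```

View pics/c4.png

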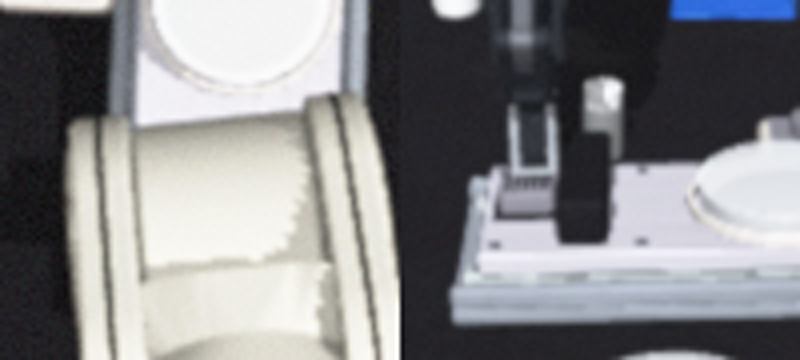

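The side view shows the tip directly over the button and about 3 mm short of the block. I'll press now.

>>> arm_command --commands '[{"grip": 0, "slide": [0, 0, -0.005], "roll": 0}, {"grip": 0, "slide": [0, 0, -0.002], "roll": 0}, {"grip": 0, "slide": [0, 0, -0.002], "roll": 0}, {"grip": 0, "slide": [0, 0, -0.002], "roll": 0}, {"grip": 0, "slide": [0, 0, -0.002], "roll": 0}, {"grip": 0, "slide": [0, 0, -0.002], "roll": 0}, {"grip": 0, "slide": [0, 0, 0], "roll": 0}, {"grip": 0, "slide": [0, 0, 0], "roll": 0}, {"grip": 0, "slide": [0, 0, 0], "roll": 0}, {"grip": 0, "slide": [0, 0, 0], "roll": 0}]'

```text
clock: 6.97
position: [0.4836, 0.0377, 0.0536]
orientation: [0.018, 1.0, -0.018, 0.0]
force: [0.0, 0.2, 4.9]
width: -0.0002
grip_force: 2.2
```

>>> arm_command --commands '[{"grip": 0, "slide": [0, 0, -0.001], "roll": 0}, {"grip": 0, "slide": [0, 0, -0.0005], "roll": 0}, {"grip": 0, "slide": [0, 0, 0], "roll": 0}, {"grip": 0, "slide": [0, 0, 0], "roll": 0}, {"grip": 0, "slide": [0, 0, 0], "roll": 0}, {"grip": 0, "slide": [0.002, 0, 0], "roll": 0}, {"grip": 0, "slide": [0.002, 0, 0], "roll": 0}, {"grip": 0, "slide": [0, 0, 0], "roll": 0}, {"grip": 0, "slide": [0, 0, 0], "roll": 0}, {"grip": 0, "slide": [0, 0, 0], "roll": 0}]'

```text
clock: 7.8
position: [0.4886, 0.0376, 0.053]
orientation: [0.018, 1.0, -0.018, 0.001]
force: [-0.7, 1.2, 8.8]
width: -0.0002
grip_force: 5.0
```

>>> arm_command --commands '[{"grip": 0, "slide": [0.003, -0.0001, 0], "roll": 0}, {"grip": 0, "slide": [0.005, -0.0002, 0], "roll": 0}, {"grip": 0, "slide": [0.006, -0.0002, 0], "roll": 0}, {"grip": 0, "slide": [0.006, -0.0002, 0], "roll": 0}, {"grip": 0, "slide": [0.006, -0.0002, 0], "roll": 0}, {"grip": 0, "slide": [0.006, -0.0002, 0], "roll": 0}, {"grip": 0, "slide": [0.006, -0.0002, 0], "roll": 0}, {"grip": 0, "slide": [0.003, -0.0001, 0], "roll": 0}, {"grip": 0, "slide": [0, 0, 0], "roll": 0}, {"grip": 0, "slide": [0, 0, 0], "roll": 0}]'

```text
clock: 8.63
position: [0.5302, 0.036, 0.0531]
orientation: [0.018, 1.0, -0.018, 0.002]
force: [1.7, -0.9, 7.8]
width: -0.0003
grip_force: 4.2
```

>>> arm_command --commands '[{"grip": 0, "slide": [0.003, -0.0001, 0], "roll": 0}, {"grip": 0, "slide": [0.006, -0.0002, 0], "roll": 0}, {"grip": 0, "slide": [0.007, -0.0003, 0], "roll": 0}, {"grip": 0, "slide": [0.007, -0.0003, 0], "roll": 0}, {"grip": 0, "slide": [0.007, -0.0003, 0], "roll": 0}, {"grip": 0, "slide": [0.007, -0.0003, 0], "roll": 0}, {"grip": 0, "slide": [0.007, -0.0003, 0], "roll": 0}, {"grip": 0, "slide": [0.006, -0.0002, 0], "roll": 0}, {"grip": 0, "slide": [0.003, -0.0001, 0], "roll": 0}, {"grip": 0, "slide": [0, 0, 0], "roll": 0}]'

```text
clock: 9.47
position: [0.5831, 0.0338, 0.0531]
orientation: [0.018, 1.0, -0.018, 0.001]
force: [1.7, 0.4, 9.0]
width: 0.0
grip_force: 4.4
```

>>> arm_command --commands '[{"grip": 0, "slide": [0.002, -0.0001, 0], "roll": 0}, {"grip": 0, "slide": [0.002, -0.0001, 0], "roll": 0}, {"grip": 0, "slide": [0.002, -0.0001, 0], "roll": 0}, {"grip": 0, "slide": [0.002, -0.0001, 0], "roll": 0}, {"grip": 0, "slide": [0.002, 0, 0], "roll": 0}, {"grip": 0, "slide": [0.001, 0, 0], "roll": 0}, {"grip": 0, "slide": [0, 0, 0], "roll": 0}, {"grip": 0, "slide": [0, 0, 0], "roll": 0}, {"grip": 0, "slide": [0, 0, 0], "roll": 0}, {"grip": 0, "slide": [0, 0, 0], "roll": 0}]'

```text
clock: 10.3
position: [0.5933, 0.0334, 0.0531]
orientation: [0.018, 1.0, -0.018, 0.001]
force: [-0.6, -0.1, 9.0]
width: 0.0001
grip_force: 4.4
```

>>> arm_command --commands '[{"grip": 0, "slide": [0.001, 0, 0], "roll": 0}, {"grip": 0, "slide": [0.001, 0, 0], "roll": 0}, {"grip": 0, "slide": [0.001, 0, 0], "roll": 0}, {"grip": 0, "slide": [0.001, -0.0001, 0], "roll": 0}, {"grip": 0, "slide": [0.001, 0, 0], "roll": 0}, {"grip": 0, "slide": [0, 0, 0], "roll": 0}, {"grip": 0, "slide": [0, 0, 0], "roll": 0}, {"grip": 0, "slide": [0, 0, 0], "roll": 0}, {"grip": 0, "slide": [0, 0, 0], "roll": 0}, {"grip": 0, "slide": [0, 0, 0], "roll": 0}]'

```text
clock: 11.13
position: [0.5941, 0.0334, 0.0529]
orientation: [0.018, 1.0, -0.018, -0.003]
force: [-9.4, -1.7, 17.3]
width: -0.0002
grip_force: 8.2
```

Now 9 N of resistance at x = 0.594: that's the end stop. I'll lift straight up and look.

>>> arm_command --commands '[{"grip": 0, "slide": [-0.001, 0, 0.002], "roll": 0}, {"grip": 0, "slide": [0, 0, 0.003], "roll": 0}, {"grip": 0, "slide": [0, 0, 0.003], "roll": 0}, {"grip": 0, "slide": [0, 0, 0.004], "roll": 0}, {"grip": 0, "slide": [-0.003, 0, 0.005], "roll": 0}, {"grip": 0, "slide": [-0.002, 0, 0.01], "roll": 0}, {"grip": 0, "slide": [0, 0, 0.02], "roll": 0}, {"grip": 0, "slide": [0, 0, 0.02], "roll": 0}, {"grip": 0, "slide": [0, 0, 0], "roll": 0}, {"grip": 0, "slide": [0, 0, 0], "roll": 0}]'

```text
clock: 11.97
position: [0.5936, 0.0339, 0.1213]
orientation: [0.018, 1.0, -0.017, 0.003]
force: [-0.2, 0.3, -0.3]
width: 0.0002
grip_force: 0.0
```

```bash
python3 - <<'E'
from h import *
s=snap('side','pics/s4.png')
o=arm.get_obs();print(o['position'],o['force'])
for X in([.591,.0336,.05],[.591,.0336,.042],[.481,.0376,.05]):print(proj(s,X))
b=cv2.imread('pics/s4.png')[170:270,200:330]
cv2.imwrite('pics/c5.png',cv2.resize(b,None,fx=5,fy=5,interpolation=cv2.INTER_CUBIC))
E
```

```text
[0.59231457 0.03372917 0.11979435] [-0.23217548  0.15115835 -1.05077739]
[np.float64(275.95356448416476), np.float64(224.56904704805146)]
[np.float64(275.94965022474713), np.float64(228.12129399354902)]
[np.float64(221.6377289645116), np.float64(225.65866077503722)]
```

View pics/c5.png

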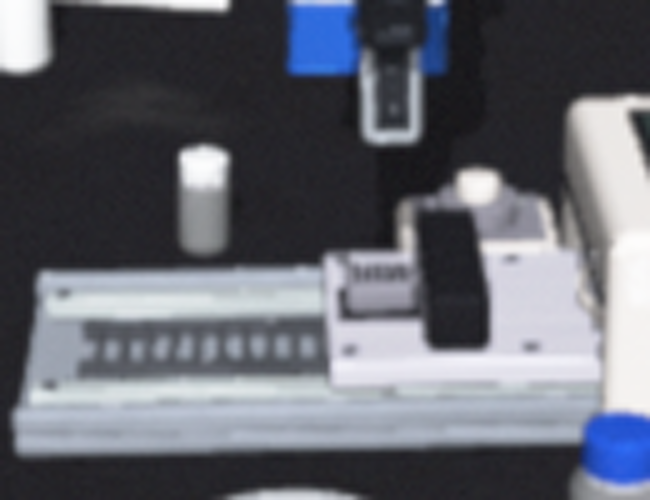

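The button is up at crop (381,272), which matches the expected raised, home position (380,273), so the tray is locked home. Next is the start key.

>>> arm_command --commands '[{"grip": 0, "slide": [0.0125, 0.019, 0], "roll": 0}, {"grip": 0, "slide": [0.0125, 0.019, 0], "roll": 0}, {"grip": 0, "slide": [0.012, 0.019, 0], "roll": 0}, {"grip": 0, "slide": [0.012, 0.019, 0], "roll": 0}, {"grip": 0, "slide": [0, 0.019, 0], "roll": 0}, {"grip": 0, "slide": [0, 0, 0], "roll": 0}, {"grip": 0, "slide": [0, 0, -0.02], "roll": 0}, {"grip": 0, "slide": [0, 0, -0.02], "roll": 0}, {"grip": 0, "slide": [0, 0, 0], "roll": 0}, {"grip": 0, "slide": [0, 0, 0], "roll": 0}]'

```text
clock: 12.85
position: [0.6384, 0.1278, 0.0766]
orientation: [0.018, 1.0, -0.018, -0.003]
force: [0.2, 0.5, 0.2]
width: -0.0002
grip_force: 0.0
```

```bash
python3 - <<'E'
from h import *
s=snap('side','pics/s5.png')
o=arm.get_obs();print(o['position'],o['force'],o['q'])
b=cv2.imread('pics/s5.png')[170:250,240:340]
cv2.imwrite('pics/c6.png',cv2.resize(b,None,fx=6,fy=6,interpolation=cv2.INTER_CUBIC))
E
```

```text
[0.63973938 0.12807862 0.07829636] [-0.0992092  -0.37738923  0.30122524] [ 0.21308046  0.65236537  0.20893461  1.13774726 -0.03455304  0.24914396]
```

View pics/c6.png

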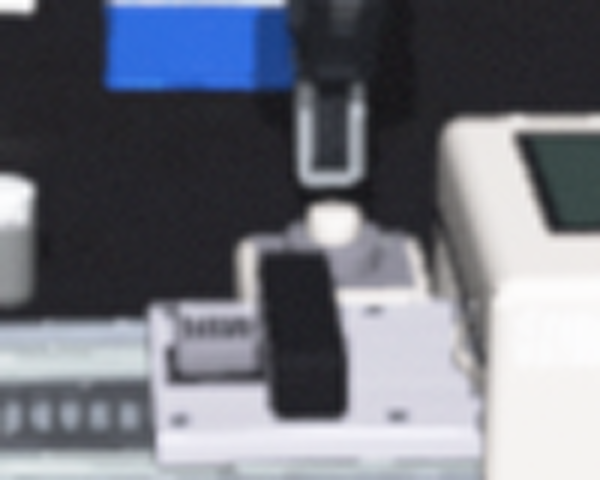

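The tip at (330,185) stands over the key at (333,212). I'll press it.

>>> arm_command --commands '[{"grip": 0, "slide": [0.001, 0, -0.008], "roll": 0}, {"grip": 0, "slide": [0, 0, -0.006], "roll": 0}, {"grip": 0, "slide": [0, 0, -0.003], "roll": 0}, {"grip": 0, "slide": [0, 0, -0.002], "roll": 0}, {"grip": 0, "slide": [0, 0, -0.002], "roll": 0}, {"grip": 0, "slide": [0, 0, -0.0015], "roll": 0}, {"grip": 0, "slide": [0, 0, -0.0015], "roll": 0}, {"grip": 0, "slide": [0, 0, 0], "roll": 0}, {"grip": 0, "slide": [0, 0, 0], "roll": 0}, {"grip": 0, "slide": [0, 0, 0], "roll": 0}]'

```text
clock: 13.73
position: [0.6416, 0.1285, 0.057]
orientation: [0.018, 1.0, -0.018, 0.001]
force: [-3.8, -1.7, 10.3]
width: 0.0002
grip_force: 4.9
```

It bottomed out (10 N, tip at 46 mm). I'll let go and rise.

>>> arm_command --commands '[{"grip": 0, "slide": [0, 0, 0.003], "roll": 0}, {"grip": 0, "slide": [0, 0, 0.005], "roll": 0}, {"grip": 0, "slide": [0, 0, 0.01], "roll": 0}, {"grip": 0, "slide": [0, 0, 0.02], "roll": 0}, {"grip": 0, "slide": [0, 0, 0.03], "roll": 0}, {"grip": 0, "slide": [0, 0, 0.03], "roll": 0}, {"grip": 0, "slide": [0, 0, 0], "roll": 0}, {"grip": 0, "slide": [0, 0, 0], "roll": 0}, {"grip": 0, "slide": [0, 0, 0], "roll": 0}, {"grip": 0, "slide": [0, 0, 0], "roll": 0}]'

```text
clock: 14.57
position: [0.6404, 0.1285, 0.1513]
orientation: [0.018, 1.0, -0.018, -0.002]
force: [-0.5, 1.0, -0.2]
width: -0.0
grip_force: 0.0
```

```bash
python3 - <<'E'
from h import *
s=snap('side','pics/s6.png')
o=arm.get_obs();print(o['position'],o['force'])
b=cv2.imread('pics/s6.png')[160:310,190:390]
cv2.imwrite('pics/c7.png',cv2.resize(b,None,fx=4,fy=4,interpolation=cv2.INTER_CUBIC))
E
```

```text
[0.64024364 0.12847044 0.15106514] [-0.4357136   0.28198571 -0.04022761]
```

View pics/c7.png

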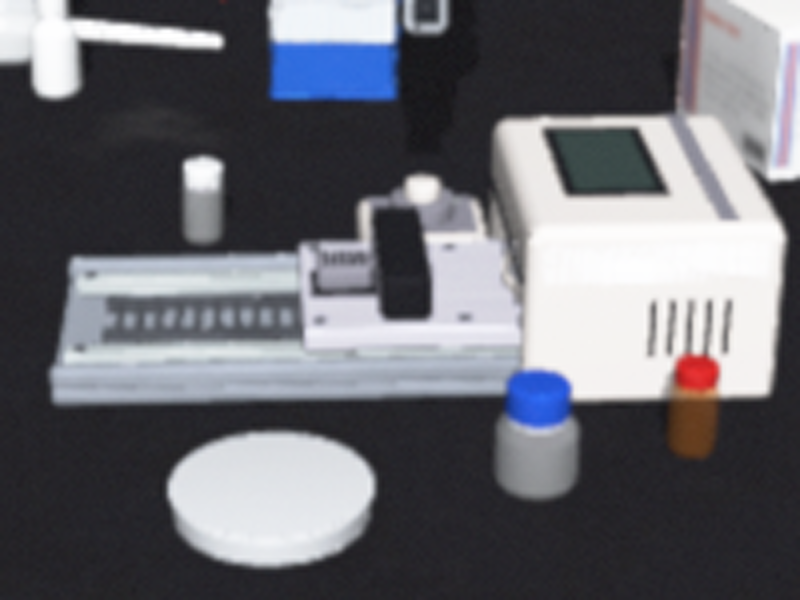

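The tray is home with the button up at (345,260), the key is back up at (422,187), and the neighbours are still in place.

```bash
python3 -c "
from cell import workorder; print(workorder.finish_job())"
```

```text
the job is handed in; nothing more can be done
None
```

The tray is pushed in to its end stop and locked with the button up, the start key has been pressed and released, and the job is handed in after about 15 s; I did not see the dish itself after the push, as the hood covers it.

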